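# Close the casting box with its tuck-in panel

### The job

Close the open casting box on the bench with the loose white panel. The panel is longer than the opening: tilt it so that one end goes down under the wide lip, push it right in there, lower the other end past the narrow lip until the panel lies flat on the ledges, then slide it back towards the narrow lip until it is against that end of the box, so that both lips hold it. Let go, and leave the jar, the cup and the screwdriver where they are.

Things in the scene. Friction and masses are not known exactly. Their poses are not given: they have to be found in the camera images.
- casting_box: Fixed plywood box, 240 x 150 mm outside, 65 mm high, open on top. Origin: centre of its underside, on the bench. x runs along its length from the wide-lip end (nearer the robot) to the narrow-lip end; z up. Walls 10 mm thick, so inside x is -110 to +110 and y -65 to +65. A flat-topped ledge runs all round inside. All walls end at z = 65.
- ledge_middle (a point): Centre of the box at ledge height: box x = 0, y = 0, z = 35 mm; axes as the box's. The ledge is 14 mm wide along the sides, 44 mm at the wide-lip end, 26 mm at the other. Flat on it the panel's centre can slide from box x = -7 (against the wide-lip end wall; only within 2 mm of there does its other end clear the narrow lip) to +7 mm (against the narrow-lip end wall: home).
- panel: Loose flat white panel, 206 (x) x 120 (y) x 8 mm, 0.25 to 0.5 kg, lying handle up. Origin: centre of its underside; x along its length, z up. Same either way round. Its black handle is a bar along x, 80 long, 16 wide, 16 high, centred over the panel, 30 to 46 mm above the underside, on two posts at x = -34 and +34 mm (12 long, 16 wide).
- panel_grip (a point): Centre of the handle's bar, 38 mm above the panel's underside; axes as the panel's. Pushed here, the panel may need up to about 12 N to slide on the ledges.
- panel_end_a (a point): Middle of the panel's end face at its own x = -103 mm, 4 mm above the underside; axes as the panel's.
- panel_end_b (a point): Middle of the panel's end face at its own x = +103 mm, 4 mm above the underside; axes as the panel's.
- wide_lip_edge (a point): Middle of the wide lip's free edge at its underside: box x = -78, y = 0, z = 59 mm; axes as the box's. The lip is a flat aluminium plate 6 mm thick (top at z = 65), across the whole inner width, covering box x -110 to -78; the space between ledge and lip is 24 mm high.
- narrow_lip_edge (a point): Middle of the narrow lip's free edge at its underside: box x = +98, y = 0, z = 59 mm; axes as the box's. The same plate, but covering only box x +98 to +110. The opening between the two lips is 176 mm long.
- pigment_jar: Bystander: blue closed jar, 72 mm across, 110 mm high, standing. Origin: centre of its underside.
- mixing_cup: Bystander: white open cup, 76 mm across the rim, 85 mm high, standing. Origin: centre of its underside.
- screwdriver: Bystander: screwdriver lying on the bench. Its x axis runs along it from handle to tip.
There are look-alikes about, which are no part of the job. What is shaped like the panel but blue, pink or turquoise is not meant.

How it is judged:
By the outcome, as a careful person would: the job done as asked, in the order asked, and still so for the second after the job is handed in, with the robot touching nothing.
It also fails if it takes over 58 s, if anything falls off the work surface, if the arm or the gripper's body presses on something with over 40 N, if the wrist force passes 120 N, or if a joint passes its speed limit or range.

### The arm

A 6-joint arm with a two-finger parallel gripper is mounted at the origin on the work surface. World frame = base frame: x ahead of the robot, y to its left, z up, the work surface at z = 0. Lengths are in m, angles in degrees, forces in N, time in s.
With the tool pointing down it reaches from about 0.375 to 0.9 m from the base axis. Payload 3.1 kg.
Tool frame: the origin (TCP) lies midway between the tips of the shut fingers; the grasp point (between the pads) lies 19 mm behind it; z points along the fingers, y is the line along which they close (so a half turn about z gives the same grasp; the last joint's range is limited). The gripper opens to 87 mm and grips with 3 to 60 N. Pads are 19 mm wide; open, the fingers measure 117 mm over their backs; the gripper's body (75 mm by 190 mm) begins 51 mm behind the grasp point.
Start: joints at [-76.003, 30.224, 82.088, -0, 67.689, -10.227], TCP at [0.256, -0.57, 0.223] pointing down, gripper open.
Joint ranges: [-176.69, 176.69], [-43.24, 126.21], [12.49, 139.97], [-82, 262], [0, 151.66], [-163.58, 163.58]. Speed limits (degrees/s): [159.86, 159.86, 180, 180, 180, 180].

### API

Orientations are given as a 3x3 rotation matrix whose columns are the frame's x, y, z axes.
In Python, from rig import read_state, optics, bot gives the robot as it stands. The module is installed in compiled form; this text tells all that it offers.
- The arm moves only by the tool send_rows, never from a script. Its argument "commands" is a list of rows, each a list of 7 numbers: the turn, a rotation vector about the tool's x, y, z in units of 5 degrees (1.0 is 5 degrees), then the shift along the tool's x, y, z in units of 30 mm (1.0 is 30 mm), then the opening, from 0 (shut) to 1 (fully open). In form: [[rx, ry, rz, tx, ty, tz, gripper], ...]. A call has 1 to 20 rows; each row is the pose to reach, as a shift and turn from the pose commanded when the call began, along the tool's axes at that moment; what a row does not reach only later rows make up. A row lasts 1/12 s, in which the tool goes at most 41.7 mm and 7.16 degrees, less where a joint would pass 70% of its speed; a pose out of reach is approached as far as the arm can. A call with a gripper value outside its range is refused whole. The fingers move at their own pace and stop on an object; the grip force is fixed at half the most. Time passes only in rows, so rows that repeat a pose let the fingers close. It gives the time, the measured TCP pose, the force, the opening and the grip force at its end, in the units of the state.
- read_state(): the state, without advancing time (a new reading comes with each control period).
- optics.capture(name): name is "scene" or "top" or "wrist"; returns a dict with "image" (384x512x3 uint8, blue, green, red), "intrinsics" (3x3 intrinsics, pixels), "k1" (the pictures are not rectified: a ray, as slopes to the right and down, at radius r is drawn at 1 + k1 r^2 times it, then the intrinsics apply), "extrinsics" (4x4, takes a point from world to camera coordinates); the wrist camera has in their place "T_tool_cam" (4x4, takes a point from camera to tool coordinates, whose origin is the TCP and whose axes are the flange's). Camera axes: x right, y down, z forward; pixel columns grow to the right and rows downward; lengths in m; the calibration is good to about 2 mm. A picture is of the moment at which its call begins: read the wrist's pose just before it. There is no depth.
- bot.hand_in(): hands the job in; it is judged then, once.
The state is a dict: "time_s": time; "joint_positions": joint angles; "qvel": joint speeds; "tau": joint torques, N m; "position": TCP position; "tcp_rot": TCP orientation; "force": force on the tool from outside, world axes, zero at the start; "moment": the same for the moment, N m; "opening": opening from 0.0 (shut) to 1.0 (fully open); "grasp_force": force on a finger pad.
Only numpy, scipy, OpenCV 4.12 (cv2) and the standard library are available. Lean on these libraries where they do the work, as an engineer would, in place of code of your own. Each camera call takes 0.05 s, during which the arm holds its last target. There are 200 camera calls.

## Working session

There is one attempt and no reset: what is moved stays moved. The work goes in short steps, Python scripts to look and compute and a tool call to move; the robot and the scene stay as the last step left them, time stands still between calls to the robot, and variables do not carry over. Pictures are saved under pics/ and viewed, at most 10 in all, crops included, and the job is handed in when it is done.

Besides the shell and the picture viewer there is one more tool, called after "Request:" as name(argument=value, ...) on one line, values as JSON. send_rows: Moves the arm, as the interface text tells. Its arguments: {"type":"object","properties":{"commands":{"type":"array","items":{"type":"array","items":{"type":"number"}}}},"required":["commands"]}

```bash
mkdir -p pics
cat > h.py <<'E'
import numpy as np, cv2
from rig import read_state, optics, bot
def cap(n,f):
    c=optics.capture(n); cv2.imwrite('pics/'+f,c['image']); return c
def ray(c,u,v):
    K=np.array(c['intrinsics']); d=np.array([(u-K[0,2])/K[0,0],(v-K[1,2])/K[1,1]]); s=d.copy()
    for _ in range(20): s=d/(1+c['k1']*(s@s))
    E=np.array(c['extrinsics']); R=E[:3,:3]; return -R.T@E[:3,3], R.T@np.array([s[0],s[1],1])
def at(c,u,v,z):
    o,d=ray(c,u,v); return o+d*(z-o[2])/d[2]
def proj(c,P):
    E=np.array(c['extrinsics']); K=np.array(c['intrinsics']); p=E[:3,:3]@np.array(P)+E[:3,3]; s=p[:2]/p[2]; s=s*(1+c['k1']*(s@s)); return K[:2,:2]@s+K[:2,2]
E
python3 - <<'E'
from h import *
import pickle
d={}
for n in('scene','top'):
    c=cap(n,n+'0.png'); c2=dict(c); pickle.dump(c2,open(n+'.pkl','wb'))
    print(n,c['k1'],np.round(c['intrinsics'],1).tolist(),np.round(c['extrinsics'],3).tolist())
a=[cv2.imread(f'pics/{n}0.png') for n in('scene','top')]
cv2.imwrite('pics/t0b.png',cv2.resize(a[1],(800,600),interpolation=cv2.INTER_CUBIC))
cv2.imwrite('pics/s0b.png',cv2.resize(a[0],(800,600),interpolation=cv2.INTER_CUBIC))
print(read_state())
E
```

```text
scene -0.14460816325406495 [[454.5, 0.0, 257.2], [0.0, 454.5, 186.0], [0.0, 0.0, 1.0]] [[-0.025, 1.0, -0.017, -0.098], [0.686, 0.005, -0.728, -0.288], [-0.727, -0.03, -0.686, 1.86], [0.0, 0.0, 0.0, 1.0]]
top -0.14053453147063252 [[456.9, 0.0, 246.5], [0.0, 456.9, 193.4], [0.0, 0.0, 1.0]] [[0.02, -1.0, -0.015, 0.125], [-0.997, -0.019, -0.077, 0.537], [0.076, 0.017, -0.997, 1.302], [0.0, 0.0, 0.0, 1.0]]
{'time_s': 0.1, 'joint_positions': array([-7.60033484e+01,  3.02734305e+01,  8.21489736e+01,  8.96074400e-04,
        6.76887644e+01, -1.02270847e+01]), 'qvel': array([-0.09491836, -0.12797413, -0.11324939,  0.01850226,  0.0115823 ,
       -0.02508195]), 'tau': array([-8.35142437e-04, -4.40985775e+01, -1.77150249e+01,  6.34745951e-02,
        5.33614482e-02, -4.00755243e-05]), 'position': array([ 0.25631042, -0.56930933,  0.22167212]), 'tcp_rot': array([[ 9.11952740e-01,  4.10295007e-01, -4.55241262e-04],
       [ 4.10295103e-01, -9.11950860e-01,  1.88614860e-03],
       [ 3.58719694e-04, -1.90686165e-03, -9.99998118e-01]]), 'force': array([-0.13450471, -0.18804078, -0.46915522]), 'moment': array([-0.00318024,  0.06424833, -0.01999109]), 'grasp_force': 0.0, 'opening': 0.9998456174092952}
```

View pics/t0b.png

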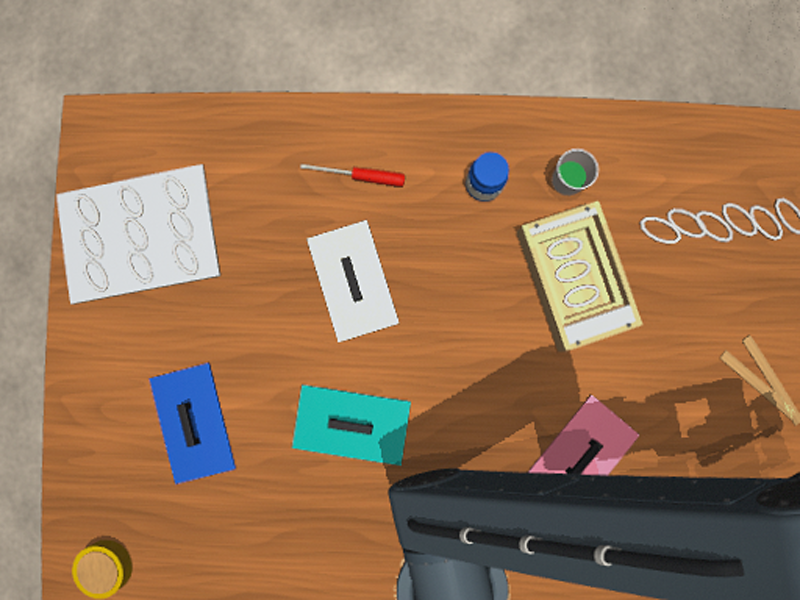

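View pics/s0b.png

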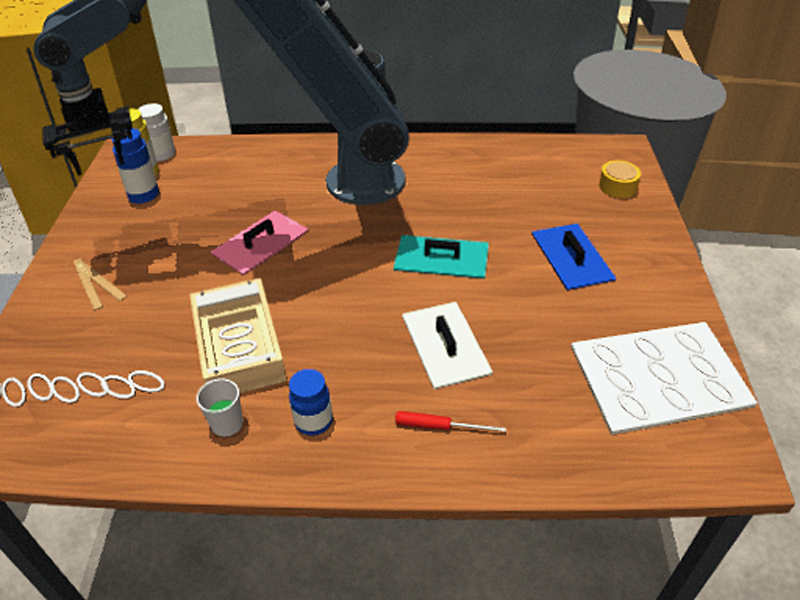

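The top view shows the white panel at about (352,281) with its handle along its long axis, and the box at (580,277). The wide lip is at the lower end (600,328) and the narrow lip at the upper end (563,218). The jar (488,175) and cup (577,172) stand beyond the narrow lip. Next I'll enlarge the panel and box.

Run:
```python
from h import *
a=cv2.imread('pics/top0.png')
p=cv2.resize(a[135:225,190:262],None,fx=5.5,fy=5.5,interpolation=cv2.INTER_CUBIC)
b=cv2.resize(a[125:228,327:415],None,fx=4.5,fy=4.5,interpolation=cv2.INTER_CUBIC)
o=np.zeros((500,800,3),np.uint8);o[:p.shape[0],:p.shape[1]]=p;o[:b.shape[0],400:400+b.shape[1]]=b
cv2.imwrite('pics/crop.png',o);print(p.shape,b.shape)
```

```text
(495, 396, 3) (464, 396, 3)
```

View pics/crop.png

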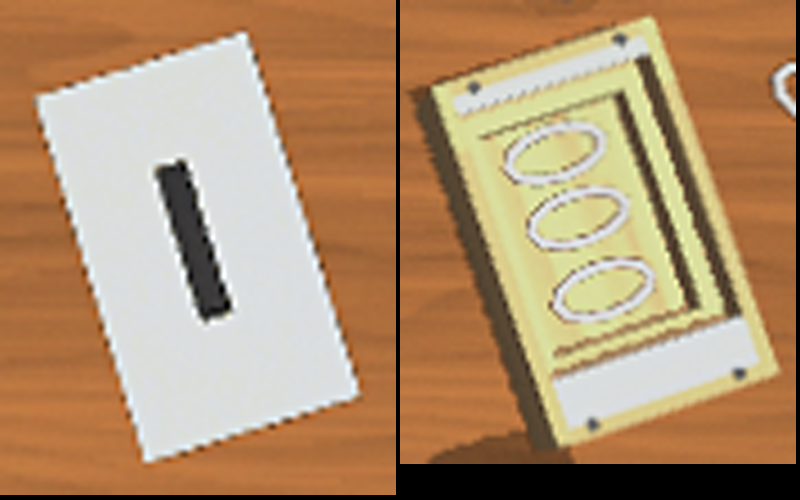

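The crop shows the panel corners at (37,97), (246,32), (359,397) and (146,462). The box-top corners are at (432,87), (653,16), (779,372) and (558,447), with the wide lip at the bottom.

```bash
cat >> h.py <<'E'
def fit(c,px,z,L,W):
    # px: far-left, far-right, near-right, near-left ; x axis near->far
    P=np.array([at(c,u,v,z)[:2] for u,v in px]); M=np.array([[L,W],[L,-W],[-L,-W],[-L,W]])/2
    m=P.mean(0); H=M.T@(P-m); th=np.arctan2(H[0,1]-H[1,0],H[0,0]+H[1,1]); R=np.array([[np.cos(th),-np.sin(th)],[np.sin(th),np.cos(th)]])
    r=P-m-M@R.T
    return m,np.degrees(th),r*1000,[np.linalg.norm(P[i]-P[(i+1)%4]) for i in range(4)]
E
python3 - <<'E'
from h import *
import pickle
np.set_printoptions(precision=4,suppress=True)
c=pickle.load(open('top.pkl','rb')); s=pickle.load(open('scene.pkl','rb'))
f=lambda q,x0,y0,k:[(x0+(u+.5)/k-.5,y0+(v+.5)/k-.5) for u,v in q]
p=fit(c,f([(37,97),(246,32),(359,397),(146,462)],190,135,5.5),.008,.206,.12); print(p)
b=fit(c,f([(32,87),(253,16),(379,372),(158,447)],327,125,4.5),.065,.24,.15); print(b)
# handle check
q=f([(172,168),(218,316)],190,135,5.5); print([at(c,u,v,.046) for u,v in q])
# blob check: white panel mean in top, scene predictions x1.5625
for (m,th,_,_),L,W,z in((p,.206,.12,.008),(b,.24,.15,.065)):
  t=np.radians(th);R=np.array([[np.cos(t),-np.sin(t)],[np.sin(t),np.cos(t)]])
  print([np.round(proj(s,[*(m+R@np.array(k)),z])*1.5625,1).tolist() for k in((L/2,W/2),(L/2,-W/2),(-L/2,-W/2),(-L/2,W/2))])
for n,u,v,z in(('jar',490,168,.11),('cup',578,165,.085),('pinkhandle',585,458,.046)): print(n,at(c,u/1.5625,v/1.5625,z))
E
```

```text
(array([0.5763, 0.1986]), np.float64(18.19669928768033), array([[-0.164 , -1.2452],
       [-0.488 ,  0.9771],
       [-0.0533,  0.9506],
       [ 0.7053, -0.6825]]), [np.float64(0.11778827661678505), np.float64(0.2055954061606572), np.float64(0.1182119343183545), np.float64(0.20499867558045404)])
(array([ 0.5887, -0.2209]), np.float64(19.399517150858273), array([[-0.3839,  0.4113],
       [-0.7798, -0.3722],
       [ 0.2131, -0.058 ],
       [ 0.9506,  0.0189]]), [np.float64(0.15060885799604165), np.float64(0.23895916102567902), np.float64(0.1498293404301813), np.float64(0.23887297141792266)])
[array([0.6126, 0.2099, 0.046 ]), array([0.5358, 0.1842, 0.046 ])]
[[491.3, 371.6], [432.6, 386.4], [401.4, 313.2], [455.2, 301.1]]
[[281.5, 358.8], [202.4, 378.0], [189.6, 293.5], [260.0, 277.6]]
jar [ 0.7689 -0.0465  0.11  ]
cup [ 0.7857 -0.2103  0.085 ]
pinkhandle [ 0.2562 -0.2332  0.046 ]
```

```bash
cat >> h.py <<'E'
from scipy.spatial.transform import Rotation as Ro
def Rt(yaw,pitch=0):  # pitch>0: near end down
    t=np.radians(yaw); x=np.array([np.cos(t),np.sin(t),0]); y=np.array([np.sin(t),-np.cos(t),0]); z=np.array([0,0,-1.])
    return np.stack([x,y,z],1)@Ro.from_euler('y',pitch,degrees=True).as_matrix()
def row(p,R,p0=None,R0=None):
    s=read_state(); p0=s['position'] if p0 is None else p0; R0=s['tcp_rot'] if R0 is None else R0
    return np.round(np.r_[Ro.from_matrix(R0.T@R).as_rotvec(degrees=True)/5, R0.T@(np.array(p)-p0)/.03],2).tolist()
E
python3 - <<'E'
from h import *
print(row([.5752,.198,.14],Rt(18.3)))
E
```

```text
[-0.02, -0.0, 1.18, 20.19, -18.96, 2.77]
```

Request:
send_rows(commands=[[-0.02, 0, 1.18, 20.19, -18.96, 0, 1], [-0.02, 0, 1.18, 20.19, -18.96, 0, 1], [-0.02, 0, 1.18, 20.19, -18.96, 0, 1], [-0.02, 0, 1.18, 20.19, -18.96, 0, 1], [-0.02, 0, 1.18, 20.19, -18.96, 0, 1], [-0.02, 0, 1.18, 20.19, -18.96, 0, 1], [-0.02, 0, 1.18, 20.19, -18.96, 0, 1], [-0.02, 0, 1.18, 20.19, -18.96, 0, 1], [-0.02, 0, 1.18, 20.19, -18.96, 0, 1], [-0.02, 0, 1.18, 20.19, -18.96, 0, 1], [-0.02, 0, 1.18, 20.19, -18.96, 0, 1], [-0.02, 0, 1.18, 20.19, -18.96, 0, 1], [-0.02, 0, 1.18, 20.19, -18.96, 0, 1], [-0.02, 0, 1.18, 20.19, -18.96, 0, 1], [-0.02, 0, 1.18, 20.19, -18.96, 0, 1], [-0.02, 0, 1.18, 20.19, -18.96, 0, 1], [-0.02, 0, 1.18, 20.19, -18.96, 0, 1], [-0.02, 0, 1.18, 20.19, -18.96, 0, 1], [-0.02, 0, 1.18, 20.19, -18.96, 0, 1], [-0.02, 0, 1.18, 20.19, -18.96, 0, 1]])

```text
time_s: 1.77
position: [0.5756, 0.1997, 0.2222]
tcp_rot: [[0.949, 0.315, -0.0], [0.315, -0.949, -0.002], [-0.001, 0.002, -1.0]]
force: [0.2, -0.9, 0.2]
opening: 1.0
grasp_force: 0.0
```

Run:
```python
from h import *
s=read_state();print(s['position'],s['tcp_rot'],s['qvel'],s['time_s'])
print(row([.5752,.198,.14],Rt(18.3)))
```

```text
[0.57557044 0.19973696 0.22215484] [[ 9.49072231e-01  3.15058563e-01 -4.93640016e-05]
 [ 3.15058054e-01 -9.49070958e-01 -1.65478220e-03]
 [-5.68203241e-04  1.55495530e-03 -9.99998630e-01]] [ 39.13679788  23.69361705 -44.91904075  -0.68527905  20.78106118
  39.19079341] 1.7667
[0.02, 0.01, 0.01, -0.03, 0.05, 2.74]
```

Request:
send_rows(commands=[[0, 0, 0, 0, 0, 1.5, 1], [0, 0, 0, 0, 0, 1.5, 1], [0, 0, 0, 0, 0, 1.5, 1], [0, 0, 0, 0, 0, 1.5, 1], [0, 0, 0, 0, 0, 1.5, 1]])

```text
time_s: 2.18
position: [0.5761, 0.1964, 0.1789]
tcp_rot: [[0.95, 0.313, 0.002], [0.313, -0.95, -0.001], [0.002, 0.002, -1.0]]
force: [0.0, 0.7, -0.7]
opening: 0.999
grasp_force: 0.0
```

```bash
cat >> h.py <<'E'
def wcap(f,k=1.5625):
    s=read_state(); c=optics.capture('wrist'); T=np.eye(4); T[:3,:3]=s['tcp_rot']; T[:3,3]=s['position']
    c['extrinsics']=np.linalg.inv(T@np.array(c['T_tool_cam'])); cv2.imwrite('pics/'+f,cv2.resize(c['image'],None,fx=k,fy=k,interpolation=cv2.INTER_CUBIC)); return c,s
E
python3 - <<'E'
from h import *
import pickle
np.set_printoptions(precision=4,suppress=True)
c,s=wcap('w1.png'); pickle.dump(c,open('w1.pkl','wb'))
print(s['position'],s['tcp_rot'],s['qvel'],c['T_tool_cam'])
b=np.array([.5752,.198]); 
R=Rt(18.3)
for x,y,z in((.04,.008,.046),(-.04,.008,.046),(.103,.06,.008),(-.103,-.06,.008)): print(proj(c,np.r_[b,0]+R@[x,-y,-z])*1.5625)
E
```

```text
[0.5761 0.1964 0.1789] [[ 0.9497  0.3131  0.0024]
 [ 0.3131 -0.9497 -0.0015]
 [ 0.0018  0.0022 -1.    ]] [-0.1765 -0.7392 -0.4182  0.0948 -0.2114 -0.0186] [[-0.0002 -0.971  -0.2392  0.0648]
 [ 1.     -0.0001 -0.0006 -0.0005]
 [ 0.0006 -0.2392  0.971  -0.1633]
 [ 0.      0.      0.      1.    ]]
[382.5962 211.2515]
[383.7903 346.8386]
[296.7898  99.8491]
[484.0906 414.4004]
```

View pics/w1.png

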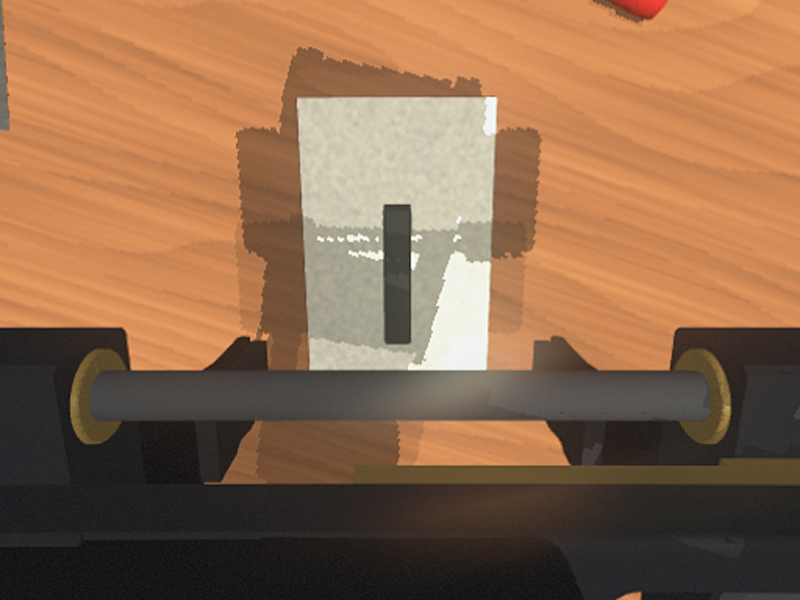

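The wrist view shows the bar at (384–411, 205–344), upright in the image and centred, about 1.5 mm ahead of the tool. I'll descend and grip.

Request:
send_rows(commands=[[0, 0, 0, 0.05, -0.05, 1, 1], [0, 0, 0, 0.05, -0.05, 2, 1], [0, 0, 0, 0.05, -0.05, 3, 1], [0, 0, 0, 0.05, -0.05, 4, 1], [0, 0, 0, 0.05, -0.05, 4.7, 1], [0, 0, 0, 0.05, -0.05, 5.1, 1], [0, 0, 0, 0.05, -0.05, 5.25, 1], [0, 0, 0, 0.05, -0.05, 5.25, 0.6], [0, 0, 0, 0.05, -0.05, 5.25, 0.3], [0, 0, 0, 0.05, -0.05, 5.25, 0], [0, 0, 0, 0.05, -0.05, 5.25, 0], [0, 0, 0, 0.05, -0.05, 5.25, 0], [0, 0, 0, 0.05, -0.05, 5.25, 0], [0, 0, 0, 0.05, -0.05, 5.25, 0], [0, 0, 0, 0.05, -0.05, 5.25, 0], [0, 0, 0, 0.05, -0.05, 5.25, 0]])

```text
time_s: 3.57
position: [0.5765, 0.1989, 0.0201]
tcp_rot: [[0.949, 0.314, 0.001], [0.314, -0.949, -0.002], [0.0, 0.002, -1.0]]
force: [-0.9, -1.2, -0.3]
opening: 0.403
grasp_force: 0.0
```

Run:
```python
from h import *
np.set_printoptions(precision=4,suppress=True)
s=read_state();print(s)
```

```text
{'time_s': 3.5667, 'joint_positions': array([ 8.5998, 45.0208, 91.9746, -0.1419, 42.9809, 80.3749]), 'qvel': array([ 0.0188,  0.1286,  0.0671, -0.0008,  0.0511, -0.0844]), 'tau': array([  0.0039, -47.3341, -10.3082,   0.0293,  -0.0713,   0.0002]), 'position': array([0.5765, 0.1989, 0.0201]), 'tcp_rot': array([[ 0.9493,  0.3145,  0.0007],
       [ 0.3145, -0.9493, -0.0016],
       [ 0.0001,  0.0017, -1.    ]]), 'force': array([-0.9034, -1.182 , -0.2808]), 'moment': array([-0.0129,  0.0038,  0.0076]), 'grasp_force': 0.0, 'opening': 0.403325075163188}
```

Request:
send_rows(commands=[[0, 0, 0, 0, 0, 0, 0], [0, 0, 0, 0, 0, 0, 0], [0, 0, 0, 0, 0, 0, 0], [0, 0, 0, 0, 0, 0, 0], [0, 0, 0, 0, 0, 0, 0], [0, 0, 0, 0, 0, 0, 0], [0, 0, 0, 0, 0, 0, 0], [0, 0, 0, 0, 0, 0, 0], [0, 0, 0, 0, 0, 0, 0], [0, 0, 0, 0, 0, 0, 0]])

```text
time_s: 4.4
position: [0.5765, 0.1987, 0.02]
tcp_rot: [[0.949, 0.315, 0.001], [0.315, -0.949, -0.002], [-0.0, 0.002, -1.0]]
force: [0.5, -2.4, -1.3]
opening: 0.181
grasp_force: 30.0
```

Request:
send_rows(commands=[[0, 0, 0, 0, 0, -0.3, 0], [0, 0, 0, 0, 0, -0.7, 0], [0, 0, 0, 0, 0, -1.4, 0], [0, 0, 0, 0, 0, -2.2, 0], [0, 0, 0, 0, 0, -3, 0], [0, 0, 0, 0, 0, -3.8, 0], [0, 0, 0, 0, 0, -4.6, 0], [0, 0, 0, 0, 0, -5.3, 0], [0, 0, 0, 0, 0, -5.3, 0], [0, 0, 0, 0, 0, -5.3, 0], [0, 0, 0, 0, 0, -5.3, 0]])

```text
time_s: 5.32
position: [0.5749, 0.1991, 0.1781]
tcp_rot: [[0.949, 0.315, -0.002], [0.315, -0.949, -0.002], [-0.003, 0.001, -1.0]]
force: [-0.1, -0.9, -4.3]
opening: 0.179
grasp_force: 30.0
```

```bash
cat >> h.py <<'E'
B0=np.array([.5887,-.2209,0]); BY=19.4
def tcp(nx,nz,pitch,y=0.,off=0.):
    """near-bottom panel edge at box (nx,nz) m, pitch deg -> TCP world pos, R. off: panel centre minus grip along panel x"""
    Rb=np.array(Rt(BY)); Rb=np.stack([Rb[:,0],-Rb[:,1],-Rb[:,2]],1)
    a=np.radians(pitch); d=np.array([np.cos(a),0,np.sin(a)]); n=np.array([-np.sin(a),0,np.cos(a)])
    return B0+Rb@(np.array([nx,y,nz])+d*(.103-off)+n*.019), Rt(BY,pitch)
E
python3 - <<'E'
from h import *
np.set_printoptions(precision=4,suppress=True)
s=read_state();print(s['position'],s['force'],s['moment'],s['grasp_force'])
off=-.000  # panel centre vs grip
p,R=tcp(-.06,.110,15); print(p,row(p,Rt(BY)),row(p,R))
E
```

```text
[0.5749 0.1991 0.1781] [-0.1489 -0.9137 -4.2954] [ 0.0102  0.0289 -0.0442] 29.998402940109372
[ 0.6213 -0.2094  0.155 ] [0.01, 0.03, -0.21, -2.81, 13.41, 0.79] [0.04, 3.03, -0.21, -2.81, 13.41, 0.79]
```

Request:
send_rows(commands=[[0, 0.3, 0, -0.28, 1.3, 0, 0], [0, 0.6, 0, -0.56, 2.4, 0, 0], [0, 0.9, -0.1, -0.8, 3.6, 0, 0], [0, 1.2, -0.1, -1.1, 4.8, 0, 0], [0, 1.5, -0.1, -1.3, 6, 0, 0], [0, 1.8, -0.1, -1.6, 7.2, 0, 0], [0, 2.1, -0.1, -1.8, 8.4, 0, 0], [0, 2.4, -0.2, -2.0, 9.6, 0, 0], [0, 2.7, -0.2, -2.3, 10.8, 0.2, 0], [0, 3, -0.2, -2.5, 12, 0.4, 0], [0, 3, -0.2, -2.7, 12.9, 0.6, 0], [0, 3, -0.2, -2.8, 13.4, 0.8, 0], [0, 3, -0.2, -2.8, 13.4, 0.8, 0], [0, 3, -0.2, -2.8, 13.4, 0.8, 0], [0, 3, -0.2, -2.8, 13.4, 0.8, 0], [0, 3, -0.2, -2.8, 13.4, 0.8, 0]])

```text
time_s: 6.65
position: [0.6225, -0.2066, 0.1551]
tcp_rot: [[0.911, 0.333, 0.243], [0.322, -0.943, 0.084], [0.258, 0.002, -0.966]]
force: [0.1, 0.1, -4.9]
opening: 0.182
grasp_force: 30.0
```

Run:
```python
from h import *
import pickle
np.set_printoptions(precision=4,suppress=True)
s=read_state();print(s['position'],s['tcp_rot'],s['force'],s['moment'],s['grasp_force'])
a=cap('top','x.png');cv2.imwrite('pics/t2.png',cv2.resize(a['image'][100:240,300:440],(600,600),interpolation=cv2.INTER_CUBIC)); pickle.dump(a,open('t2.pkl','wb'))
# predicted panel corners in crop from the tcp
for x in(.103,-.103):
  for y in(.06,-.06):
    print(x,y,(proj(a,s['position']+s['tcp_rot']@[x,-y,.019-.008])-[300,100]+.5)*600/140-.5)
c=wcap('w2.png')[0]
Rb=Rt(BY)
for q in((.098,.065,.065),(.098,-.065,.065),(.12,.075,.065),(.12,-.075,.065),(-.12,.075,.065)):print(q,(proj(c,B0+Rb@[q[0],-q[1],-q[2]])+.5)*1.5625-.5)
```

```text
[ 0.6225 -0.2066  0.1551] [[ 0.9111  0.3327  0.2435]
 [ 0.3219 -0.943   0.0841]
 [ 0.2576  0.0017 -0.9663]] [ 0.0587  0.0731 -4.8697] [-0.1433  0.3139  0.0288] 29.956197305582464
0.103 0.06 [186.0696 122.1677]
0.103 -0.06 [367.324   63.4941]
-0.103 0.06 [274.0992 436.6637]
-0.103 -0.06 [449.1997 376.9266]
(0.098, 0.065, 0.065) [275.9796 224.4069]
(0.098, -0.065, 0.065) [533.0123 224.5933]
(0.12, 0.075, 0.065) [256.3547 180.9955]
(0.12, -0.075, 0.065) [552.6258 181.2568]
(-0.12, 0.075, 0.065) [252.78   663.6668]
```

View pics/t2.png

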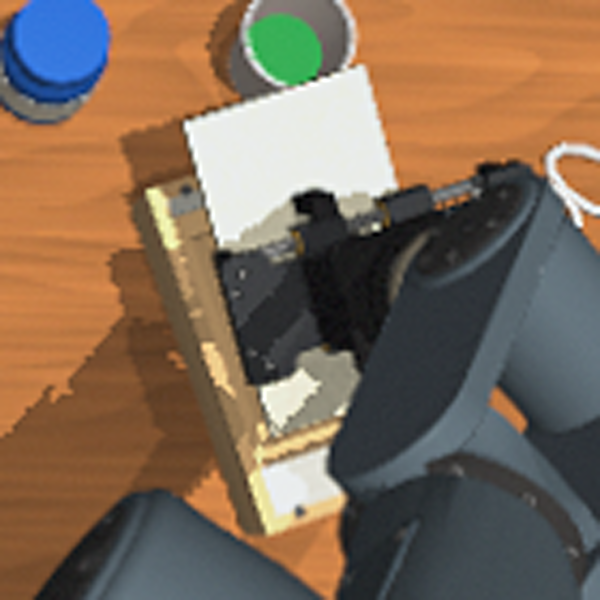

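View pics/w2.png

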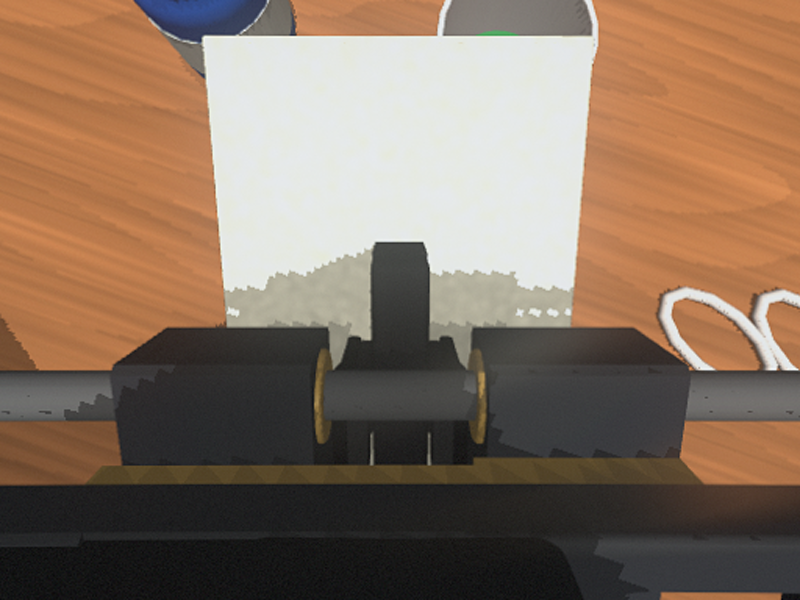

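Both views show the panel held square and tilted, with far corners at (184,123) and (364,66) in the top crop, within a pixel of the prediction. The hand is clear of the cup and jar. I'll work out the grip offset, then descend.

Run:
```python
from h import *
import pickle
np.set_printoptions(precision=4,suppress=True)
s=read_state(); p=s['position'];R=s['tcp_rot']
a=pickle.load(open('t2.pkl','rb'))
q=[at(a,*( (np.array(k)+.5)*140/600-.5+[300,100]),p[2]+(R@[.103,0,.011])[2]) for k in((184,123),(364,66))]
print('top far edge in tool',[R.T@(k-p) for k in q])
c=optics.capture('wrist');T=np.eye(4);T[:3,:3]=R;T[:3,3]=p;c['extrinsics']=np.linalg.inv(T@np.array(c['T_tool_cam']))
for o in(.1,.103,.106): print(o,(proj(c,p+R@[o,-.06,.011])+.5)*1.5625-.5,(proj(c,p+R@[o,.06,.011])+.5)*1.5625-.5)
for k in((-.064,.06),(-.064,.04)):
  P,Rr=tcp(*k,15); print(P,row(P,Rr))
```

```text
top far edge in tool [array([ 0.1025, -0.0621,  0.0107]), array([0.1017, 0.0567, 0.0108])]
0.1 [205.0568  46.5589] [598.413   46.3421]
0.103 [204.1315  35.7964] [599.3491  35.5733]
0.106 [203.1955  24.9288] [600.2961  24.6993]
[ 0.6175 -0.2107  0.105 ] [0.04, 0.0, 0.02, -0.65, 0.04, 1.59]
[ 0.6175 -0.2107  0.085 ] [0.04, 0.0, 0.02, -0.82, 0.04, 2.23]
```

Request:
send_rows(commands=[[0.04, 0, 0, -0.15, 0.1, 0.4, 0], [0.04, 0, 0, -0.4, 0.1, 0.8, 0], [0.04, 0, 0, -0.6, 0.1, 1.3, 0], [0.04, 0, 0, -0.7, 0.1, 1.7, 0], [0.04, 0, 0, -0.8, 0.1, 2, 0], [0.04, 0, 0, -0.82, 0.1, 2.23, 0], [0.04, 0, 0, -0.82, 0.1, 2.23, 0], [0.04, 0, 0, -0.82, 0.1, 2.23, 0], [0.04, 0, 0, -0.82, 0.1, 2.23, 0]])

```text
time_s: 7.55
position: [0.6188, -0.2145, 0.0854]
tcp_rot: [[0.911, 0.332, 0.246], [0.321, -0.943, 0.084], [0.26, 0.002, -0.966]]
force: [0.0, 0.2, -4.2]
opening: 0.179
grasp_force: 30.0
```

```bash
cat >> h.py <<'E'
def boxpose():
    s=read_state(); R=s['tcp_rot']; e=s['position']+R@[-.103,0,.019]-B0; Rb=Rt(BY)
    print('near bottom box mm',np.round(Rb.T@e*[1,-1,-1]*1000,1),'pitch',np.round(np.degrees(np.arcsin(R[2,0])),2),'yaw',np.round(np.degrees(np.arctan2(R[1,0],R[0,0])),2),'Fbox',np.round(Rb.T@s['force']*[1,-1,-1],1),'M',np.round(s['moment'],2),'t',s['time_s'],'g',s['opening'],s['grasp_force'])
E
python3 - <<'E'
from h import *
boxpose()
for k in((-.075,.038),(-.1,.038),(-.112,.038)):
  P,Rr=tcp(*k,15,y=-.002); print(k,row(P,Rr))
E
```

```text
near bottom box mm [-64.   -4.   40.3] pitch 15.06 yaw 19.4 Fbox [ 0.1  0.2 -4.2] M [-0.14  0.35  0.03] t 7.55 g 0.17924486513032115 29.955743844620883
(-0.075, 0.038) [0.02, -0.01, -0.0, -0.37, -0.07, -0.02]
(-0.1, 0.038) [0.02, -0.01, -0.0, -1.18, -0.07, -0.24]
(-0.112, 0.038) [0.02, -0.01, -0.0, -1.57, -0.06, -0.34]
```

Request:
send_rows(commands=[[0, 0, 0, -0.2, -0.05, -0.02, 0], [0, 0, 0, -0.37, -0.05, -0.02, 0], [0, 0, 0, -0.55, -0.05, -0.07, 0], [0, 0, 0, -0.75, -0.05, -0.12, 0], [0, 0, 0, -0.95, -0.05, -0.18, 0], [0, 0, 0, -1.1, -0.05, -0.22, 0], [0, 0, 0, -1.25, -0.05, -0.26, 0], [0, 0, 0, -1.25, -0.05, -0.26, 0], [0, 0, 0, -1.25, -0.05, -0.26, 0], [0, 0, 0, -1.25, -0.05, -0.26, 0]])

```text
time_s: 8.38
position: [0.5818, -0.2256, 0.0827]
tcp_rot: [[0.911, 0.331, 0.245], [0.32, -0.944, 0.085], [0.259, 0.001, -0.966]]
force: [-0.1, -0.1, -3.9]
opening: 0.183
grasp_force: 30.0
```

Run:
```python
from h import *
boxpose()
for k in((-.107,.038),(-.112,.038)):
  P,Rr=tcp(*k,15,y=-.002); print(k,row(P,Rr))
```

```text
near bottom box mm [-102.6   -2.1   37.7] pitch 15.03 yaw 19.37 Fbox [-0.1 -0.  -3.9] M [-0.21  0.37  0.01] t 8.3833 g 0.18323454310668283 29.955847919918597
(-0.107, 0.038) [0.01, -0.01, -0.01, -0.14, -0.01, -0.05]
(-0.112, 0.038) [0.01, -0.01, -0.01, -0.3, -0.01, -0.09]
```

Request:
send_rows(commands=[[0, 0, 0, -0.07, 0, -0.02, 0], [0, 0, 0, -0.14, 0, -0.05, 0], [0, 0, 0, -0.2, 0, -0.06, 0], [0, 0, 0, -0.24, 0, -0.07, 0], [0, 0, 0, -0.24, 0, -0.07, 0], [0, 0, 0, -0.24, 0, -0.07, 0]])

```text
time_s: 8.88
position: [0.5758, -0.2276, 0.0836]
tcp_rot: [[0.911, 0.331, 0.247], [0.32, -0.944, 0.085], [0.261, 0.001, -0.965]]
force: [4.4, 3.9, -3.1]
opening: 0.184
grasp_force: 30.0
```

Run:
```python
from h import *
boxpose()
```

```text
near bottom box mm [-108.8   -1.9   38.3] pitch 15.16 yaw 19.33 Fbox [ 5.4  2.3 -3.1] M [ 0.43 -0.39  0.07] t 8.8833 g 0.18412453027046638 29.9667378840968
```

Run:
```python
from h import *
for p in(12,9,7,5,3,1.5):
  P,Rr=tcp(-.1107+.008*np.sin(np.radians(p)),.037,p,y=-.002); print(p,row(P,Rr))
```

```text
12 [0.02, -0.63, -0.01, 0.01, -0.0, 0.23]
9 [0.02, -1.23, -0.01, 0.02, -0.0, 0.41]
7 [0.02, -1.63, -0.01, 0.01, -0.0, 0.53]
5 [0.02, -2.03, -0.01, 0.01, -0.0, 0.65]
3 [0.02, -2.43, -0.01, -0.0, -0.0, 0.77]
1.5 [0.02, -2.73, -0.01, -0.01, -0.0, 0.86]
```

Request:
send_rows(commands=[[0, -0.3, 0, 0.02, 0, 0.11, 0], [0, -0.63, 0, 0.03, 0, 0.23, 0], [0, -0.95, 0, 0.04, 0, 0.32, 0], [0, -1.23, 0, 0.04, 0, 0.41, 0], [0, -1.43, 0, 0.04, 0, 0.47, 0], [0, -1.63, 0, 0.04, 0, 0.53, 0], [0, -1.83, 0, 0.04, 0, 0.59, 0], [0, -2.03, 0, 0.04, 0, 0.65, 0], [0, -2.03, 0, 0.04, 0, 0.65, 0], [0, -2.03, 0, 0.04, 0, 0.65, 0]])

```text
time_s: 9.72
position: [0.581, -0.2257, 0.0642]
tcp_rot: [[0.94, 0.332, 0.081], [0.331, -0.943, 0.027], [0.086, 0.001, -0.996]]
force: [2.9, 1.5, -4.1]
opening: 0.18
grasp_force: 30.0
```

Run:
```python
from h import *
boxpose()
for p,z in((3,.037),(1.5,.036),(0,.0355),(0,.035)):
  P,Rr=tcp(-.1107+.008*np.sin(np.radians(p)),z,p,y=-.002); print(p,row(P,Rr))
```

```text
near bottom box mm [-109.9   -2.    36.5] pitch 4.92 yaw 19.38 Fbox [ 3.2  0.5 -4.1] M [ 0.25 -0.37  0.06] t 9.7167 g 0.1800365897341368 29.955538921058178
3 [0.01, -0.38, -0.0, 0.01, -0.0, 0.1]
1.5 [0.01, -0.68, -0.0, 0.01, -0.0, 0.22]
0 [0.01, -0.98, -0.0, 0.01, -0.0, 0.33]
0 [0.01, -0.98, -0.0, 0.01, -0.0, 0.34]
```

Request:
send_rows(commands=[[0, -0.2, 0, 0, 0, 0.05, 0], [0, -0.38, 0, 0, 0, 0.1, 0], [0, -0.55, 0, 0, 0, 0.16, 0], [0, -0.68, 0, 0, 0, 0.22, 0], [0, -0.85, 0, 0, 0, 0.28, 0], [0, -0.98, 0, 0, 0, 0.33, 0], [0, -0.98, 0, 0, 0, 0.33, 0], [0, -0.98, 0, 0, 0, 0.33, 0], [0, -0.98, 0, 0, 0, 0.33, 0]])

```text
time_s: 10.47
position: [0.5824, -0.2251, 0.0551]
tcp_rot: [[0.944, 0.331, 0.003], [0.331, -0.944, -0.001], [0.002, 0.001, -1.0]]
force: [4.6, 5.3, -1.3]
opening: 0.184
grasp_force: 30.0
```

Run:
```python
from h import *
boxpose()
```

```text
near bottom box mm [-110.3   -1.8   35.9] pitch 0.12 yaw 19.32 Fbox [ 6.1  3.4 -1.3] M [ 0.73 -0.75  0.04] t 10.4667 g 0.18378496231867777 29.973852122202516
```

Request:
send_rows(commands=[[0, 0, 0, 0.01, 0, 0.02, 0], [0, 0, 0, 0.01, 0, 0.04, 0], [0, 0, 0, 0.01, 0, 0.04, 0]])

```text
time_s: 10.72
position: [0.5824, -0.2251, 0.055]
tcp_rot: [[0.944, 0.331, 0.002], [0.331, -0.944, -0.001], [0.002, 0.001, -1.0]]
force: [1.2, 5.1, 5.9]
opening: 0.178
grasp_force: 30.0
```

Run:
```python
from h import *
boxpose()
wcap('w3.png')
```

```text
near bottom box mm [-110.3   -1.7   35.8] pitch 0.1 yaw 19.33 Fbox [2.9 4.4 5.9] M [ 0.77 -0.4   0.01] t 10.7167 g 0.17750817827864815 29.984198352321982
```

View pics/w3.png

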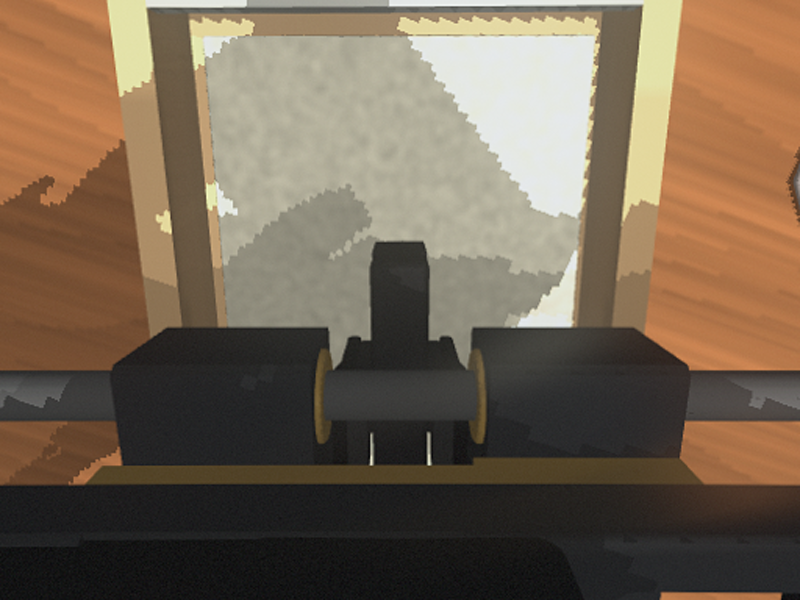

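The panel lies flat in the box. Its far edge at row 37 is past the narrow lip (lip edge near row 10). It sits close to the right wall, with a gap of about 3 px there against 15 px on the left. I'll centre it by 2 mm, then slide towards the narrow lip.

Request:
send_rows(commands=[[0, 0, 0, 0.02, -0.04, -0.03, 0], [0, 0, 0, 0.05, -0.08, -0.03, 0], [0, 0, 0, 0.1, -0.1, -0.03, 0], [0, 0, 0, 0.15, -0.1, -0.03, 0], [0, 0, 0, 0.2, -0.1, -0.03, 0], [0, 0, 0, 0.25, -0.1, -0.03, 0], [0, 0, 0, 0.3, -0.1, -0.03, 0], [0, 0, 0, 0.35, -0.1, -0.03, 0], [0, 0, 0, 0.38, -0.1, -0.03, 0], [0, 0, 0, 0.38, -0.1, -0.03, 0]])

```text
time_s: 11.6
position: [0.5883, -0.2204, 0.055]
tcp_rot: [[0.943, 0.332, -0.006], [0.332, -0.943, -0.002], [-0.006, 0.0, -1.0]]
force: [-6.1, -3.2, 8.6]
opening: 0.177
grasp_force: 30.0
```

Run:
```python
from h import *
boxpose()
```

```text
near bottom box mm [-103.3    0.6   36.7] pitch -0.37 yaw 19.41 Fbox [-6.8 -1.   8.6] M [-0.7   0.94 -0.03] t 11.6 g 0.17666497160086134 29.996857596561313
```

Request:
send_rows(commands=[[0, 0.05, 0, 0.05, 0, -0.03, 0], [0, 0.05, 0, 0.1, 0, -0.03, 0], [0, 0.05, 0, 0.15, 0, -0.03, 0], [0, 0.05, 0, 0.2, 0, -0.03, 0], [0, 0.05, 0, 0.2, 0, -0.03, 0], [0, 0.05, 0, 0.2, 0, -0.03, 0]])

```text
time_s: 12.1
position: [0.5943, -0.2175, 0.055]
tcp_rot: [[0.943, 0.332, -0.002], [0.332, -0.943, 0.0], [-0.002, -0.001, -1.0]]
force: [-7.0, -3.2, 4.9]
opening: 0.185
grasp_force: 30.0
```

Run:
```python
from h import *
boxpose()
wcap('w4.png')
```

```text
near bottom box mm [-96.6   1.3  36.2] pitch -0.1 yaw 19.41 Fbox [-7.7 -0.7  4.9] M [-0.67  1.03 -0.08] t 12.1 g 0.1853448443571784 30.01356404274702
```

View pics/w4.png

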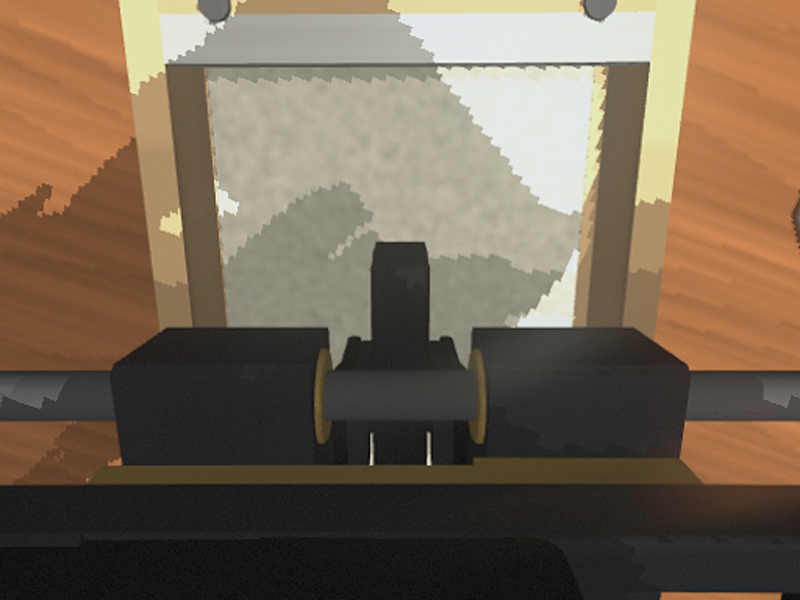

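The far end is now under the narrow lip, with the lip edge at row 65 covering it and the side gaps about even. Next I'll push on until it stops against the wall.

Request:
send_rows(commands=[[0, 0, 0, 0.05, 0, 0, 0], [0, 0, 0, 0.1, 0, 0, 0], [0, 0, 0, 0.15, 0, 0, 0], [0, 0, 0, 0.15, 0, 0, 0], [0, 0, 0, 0.15, 0, 0, 0]])

```text
time_s: 12.57
position: [0.5943, -0.2175, 0.055]
tcp_rot: [[0.942, 0.334, -0.011], [0.334, -0.943, -0.001], [-0.01, -0.003, -1.0]]
force: [-16.3, -8.9, 9.9]
opening: 0.182
grasp_force: 30.0
```

Run:
```python
from h import *
boxpose()
```

```text
near bottom box mm [-96.8   1.2  37. ] pitch -0.59 yaw 19.52 Fbox [-18.3  -3.    9.9] M [-1.56  2.5  -0.01] t 12.5667 g 0.18198809730353926 30.027186507359147
```

It has hit the wall: the force rose to 18 N with no motion. I'll ease off and let go.

Request:
send_rows(commands=[[0, 0, 0, -0.06, 0, 0, 0], [0, 0, 0, -0.12, 0, 0, 0], [0, 0, 0, -0.12, 0, 0, 0], [0, 0, 0, -0.12, 0, 0, 0.8], [0, 0, 0, -0.12, 0, 0, 0.8], [0, 0, 0, -0.12, 0, 0, 0.8], [0, 0, 0, -0.12, 0, 0, 0.8], [0, 0, 0, -0.12, 0, 0, 0.8], [0, 0, 0, -0.12, 0, 0, 0.8], [0, 0, 0, -0.12, 0, 0, 0.8], [0, 0, 0, -0.12, 0, 0, 0.8], [0, 0, 0, -0.12, 0, 0, 0.8]])

```text
time_s: 13.57
position: [0.5977, -0.2165, 0.0549]
tcp_rot: [[0.943, 0.332, 0.004], [0.332, -0.943, 0.001], [0.004, 0.001, -1.0]]
force: [0.2, -0.4, -1.0]
opening: 0.757
grasp_force: 0.0
```

Run:
```python
from h import *
boxpose()
```

```text
near bottom box mm [-93.    1.2  35.6] pitch 0.2 yaw 19.37 Fbox [ 0.  -0.5 -1. ] M [-0.01  0.01  0.05] t 13.5667 g 0.7572559847273228 0.0
```

Released cleanly. I'll lift straight up, then back off to get a clear top view.

Request:
send_rows(commands=[[0, 0, 0, 0, 0, -0.5, 0.9], [0, 0, 0, 0, 0, -1.2, 0.9], [0, 0, 0, 0, 0, -2, 0.9], [0, 0, 0, 0, 0, -3, 0.9], [0, 0, 0, 0, 0, -4, 0.9], [0, 0, 0, 0, 0, -5, 0.9], [0, 0, 0, 0, 0, -5, 0.9], [0, 0, 0, 0, -1.2, -5, 0.9], [0, 0, 0, 0, -2.4, -5, 0.9], [0, 0, 0, 0, -3.6, -5, 0.9], [0, 0, 0, 0, -4.8, -5, 0.9], [0, 0, 0, 0, -6, -5, 0.9], [0, 0, 0, 0, -7.2, -5, 0.9], [0, 0, 0, 0, -8.4, -5, 0.9], [0, 0, 0, 0, -9.5, -5, 0.9], [0, 0, 0, 0, -9.5, -5, 0.9], [0, 0, 0, 0, -9.5, -5, 0.9], [0, 0, 0, 0, -9.5, -5, 0.9]])

```text
time_s: 15.07
position: [0.5032, 0.0519, 0.2049]
tcp_rot: [[0.943, 0.332, 0.005], [0.332, -0.943, -0.0], [0.004, 0.002, -1.0]]
force: [0.6, -0.5, -0.9]
opening: 0.897
grasp_force: 0.0
```

Run:
```python
from h import *
a=cap('top','x.png'); s=cap('scene','y.png')
o=np.hstack([cv2.resize(a['image'][90:240,290:440],(400,400),interpolation=cv2.INTER_CUBIC),cv2.resize(s['image'][160:290,95:225],(400,400),interpolation=cv2.INTER_CUBIC)])
cv2.imwrite('pics/t5.png',o)
# handle centre, panel underside at z=.035, bar top z=.081, home x=7
Rb=Rt(BY)
for x in(.047,-.033): print((proj(a,B0+Rb@[x,0,-.081])-[290,90]+.5)*400/150-.5)
```

```text
[210.02111809 184.9754621 ]
[235.2892786  256.98013888]
```

View pics/t5.png

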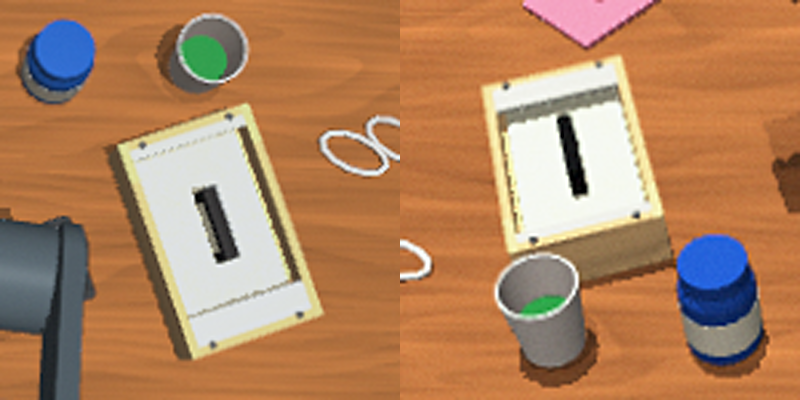

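The panel lies flat under both lips. Its bar runs from about (207,186) to (228,262), matching the predicted home position to about 2 px, and the jar and cup are undisturbed.

```bash
python3 -c "
from rig import bot; print(bot.hand_in())"
```

```text
the job is handed in; nothing more can be done
None
```

The panel lies flat in the box, pushed up against the narrow-lip end with both lips over it; the gripper has let go, the jar and cup (the last pictures leave the screwdriver out) look undisturbed, and the job was handed in at about 15 s.

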